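# Load a spacer on the expanding mandrel and hold its ratchet lever at the third click

## Robot

A 7-joint arm with a two-finger parallel gripper is mounted at the origin on the work surface; the furniture and walls round the work are solid. World frame = base frame: x ahead of the robot, y to its left, z up, the work surface at z = 0. Lengths are in m, angles in rad, forces in N, time in s.
With the tool pointing down it reaches from about 0.425 to 0.875 m from the base axis. Payload 4.7 kg.
Tool frame: the origin (TCP) lies midway between the tips of the shut fingers; the grasp point (between the pads) lies 19 mm behind it; x points along the fingers, y is the direction in which the jaws open and shut, and the axes are right-handed (so a half turn about x gives the same grasp; the last joint's range is limited). The gripper opens to 85 mm and grips with 20 to 120 N. Pads are 22 mm wide; open, the fingers measure 114 mm over their backs; the gripper's body (76 mm by 85 mm) begins 54 mm behind the grasp point. The pads swing forward as they close: fully open they stand 13 mm farther back than shut.
Start: joints at [1.155, 0.321, -0.07, 1.45, 0.023, 1.371, -0.057], TCP at [0.271, -0.591, 0.231] pointing down, gripper open.
Joint ranges: [-2.86, 2.86], [-0.3, 2.09], [-1.38, 1.24], [0.06, 2.45], [-1.56, 4.7], [0.09, 2.05], [-2.69, 2.69]. Speed limits (rad/s): [2.57, 2.57, 3.14, 3.14, 3.14, 3.14, 3.14].

## Interface

Orientations are given as a rotation vector (axis times angle).
In Python, from station import state, grab_frame, camera_params, robot gives the robot as it stands.
- The arm moves only by the tool arm_command, never from a script. Its argument "moves" is a list that holds one entry, the list of rows, each a list of 7 numbers: the shift along the tool's x, y, z scaled (see below), then the turn, a rotation vector about the tool's x, y, z scaled (see below), then the opening, from -1 (shut) to 1 (fully open), so that 0 is half open. A call has 1 to 20 rows; each row is the pose to reach, as a shift and turn from the pose commanded when the call began, along the tool's axes at that moment, turning the shorter way round; what a row does not reach only later rows make up. The controller multiplies each number of a shift by 0.15 m and each number of a turn by pi rad. A row lasts 1/8 s, in which the tool goes at most 62.5 mm and 10.7 degrees, less where a joint would pass 70% of its speed; a pose out of reach is approached as far as the arm can. A call with a number of a shift or a turn outside -1 to 1 is refused whole. A call with a gripper value outside its range is refused whole. The fingers move at their own pace and stop on an object; the grip force is fixed at half the most. Time passes only in rows, so rows that repeat a pose let the fingers close. It gives the time, the measured TCP pose, the force and the opening at its end, in the units of the state.
- state(): the state, without advancing time (a new reading comes with each control period).
- grab_frame(name): name is "side" or "top" or "wrist"; returns (picture, depth): 420x560x3 uint8, red, green, blue; 420x560 float32, m along the optical axis (not along the pixel's ray), 0 where there is no reading.
- camera_params(name): a dict with "fovy" (degrees; the focal length in pixels is half the picture's height over the tangent of half this angle, whatever the lens; pixels are square), "cx", "cy" (the principal point, pixels), "cam_to_world" (4x4, takes a point from camera to world coordinates); the wrist camera has in their place "T_tool_cam" (4x4, takes a point from camera to tool coordinates, whose origin is the TCP and whose axes are the tool frame's). Camera axes: x right, y down, z forward; pixel columns grow to the right and rows downward; lengths in m; the calibration is good to about 2 mm. A picture is of the moment at which its call begins: read the wrist's pose just before it. camera_params takes no time and is no camera call.
- robot.hand_in(): hands the job in, once; it reports no verdict.
The state is a dict: "t": time; "joint_positions": joint angles; "qvel": joint speeds; "joint_efforts": joint torques, N m; "position": TCP position; "tool_rot": TCP orientation; "wrist_force": force on the tool from outside, world axes, zero at the start; "moment": the same for the moment, N m; "width": opening from 0.0 (shut) to 1.0 (fully open).
Only numpy, scipy, OpenCV 4.12 (cv2) and the standard library are available. Lean on these libraries where they do the work, as an engineer would, in place of code of your own. Each camera call takes 0.05 s, during which the arm holds its last target. There are 200 camera calls.

## Task

Slide the steel spacer ring over the upright mandrel of the bench fixture until it sits fully down on the flange, and let go of it. Then take the fixture's ratchet lever by its upright black knob and swing it exactly three clicks round from its rest stop (never on over the tooth of the fourth), and finish while still holding the knob there, because the lever springs back if you let go. Do not move the lever before the ring is seated, and leave the steel cup, the stamp and the bottle standing where they are.

Things in the scene. Friction and masses are not known exactly. Their poses are not given: they have to be found in the camera images.
- fixture: Expanding-mandrel fixture, screwed to the bench: grey plate 140 x 116 x 10 mm with an upright steel mandrel. Origin: on the mandrel's axis at bench height; z up. The plate spans x = -95 to +45, y = -40 to +76 mm. Six low half-round ridges lie on it in a fan at 75 mm radius; they are the ratchet's teeth.
- seat (a point): Centre of the flange's top face on the mandrel's axis, 40 mm above the bench; axes as fixture. The flange is a disc of 54 mm diameter. The mandrel rises from it: 20 mm diameter for 41 mm, then a blunt cone narrowing to 10 mm; its top is 50 mm above this point.
- spacer: The steel spacer ring: plain tube, outside diameter 50 mm, bore 23 mm (3 mm wider than the mandrel), 36 mm tall, about 0.12 kg, standing on the bench. An open parts box (50 mm tall, its raised lid 190 mm, from x = 0.42 m on) is close on its right (-y), a pile of connectors on its left: room for fingers is fore and aft (along x). Origin: centre of its lower end face, z along its axis.
- spacer_middle (a point): Centre of the spacer's bore, half-way up (18 mm above its lower end). When the spacer is fully seated it lies on the mandrel's axis 18 mm above seat.
- ratchet_lever (a joint): Lever angle about the mandrel, rad: 0 = rest stop, grows counter-clockwise from above, end stop 1.02. Its pawl crosses ridge tops at 0.085, 0.255, 0.425, 0.595 .. and drops into gaps at 0.17 (1st click), 0.34 (2nd), 0.51 (3rd) .. A spring of 0.5 N m drives it back to 0; nothing latches. The push at the knob climbs to about 9 N on leaving each gap and eases to 4 N beyond the ridge.
- lever_knob: Upright black knob, a round post 18 mm thick and 50 mm tall, turning freely on the end of the lever (flat dark arm just over the plate), 105 mm from the mandrel's axis. Origin: centre of its foot, 30 mm above the bench, z up. At rest x = -77, y = +72 mm in fixture. The brass pawl housing stands on the arm 30 mm nearer the mandrel, up to 45 mm above the bench.
- knob_middle (a point): Point on the knob's axis 28 mm above its foot (58 mm above the bench), a good height to grip; axes as lever_knob.
- pin_cup: Small steel cup with contact pins, 58 mm wide, 43 mm tall, loose. Origin: centre of its underside. Leave it alone.
- qc_stamp: Hand stamp with a turned wooden knob on a black foot, 26 x 34 mm, 64 mm tall, loose. Origin: centre of its underside. Leave it alone.
- solvent_bottle: White pump bottle, 60 mm wide, 136 mm tall, loose. Origin: centre of its underside. Leave it alone.

How it is judged:
By the outcome, as a careful person would: the job done as asked, in the order asked, and still so for the second after the job is handed in, while the arm keeps its last pose, push and grip.
It also fails if it takes over 67 s, if anything falls off the work surface, if the arm or the gripper's body presses on something with over 40 N, if the wrist force passes 120 N, or if a joint passes its speed limit or range.

## Working session

There is one attempt and no reset: what is moved stays moved. The work goes in short steps, Python scripts to look and compute and a tool call to move; the robot and the scene stay as the last step left them, time stands still between calls to the robot, and variables do not carry over. Pictures are saved under pics/ and viewed, about 8 in all and at most 12, crops included, and the job is handed in when it is done.

Besides the shell and the picture viewer there is one more tool, called as a command line: name --argument value ..., lists and objects as JSON in quotes. arm_command: Moves the arm, as the interface text tells. Its arguments: {"type":"object","properties":{"moves":{"type":"array","items":{"type":"array","items":{"type":"array","items":{"type":"number"}}}}},"required":["moves"]}

```bash
ls; mkdir -p pics
cat > h.py <<'E'
import numpy as np, cv2
from scipy.spatial.transform import Rotation as R
from station import state, grab_frame, camera_params, robot
def look(n):
    s=state(); im,d=grab_frame(n); p=camera_params(n)
    if n=="wrist":
        T=np.eye(4); T[:3,:3]=R.from_rotvec(s["tool_rot"]).as_matrix(); T[:3,3]=s["position"]
        C=T@p["T_tool_cam"]
    else: C=np.array(p["cam_to_world"])
    f=im.shape[0]/2/np.tan(np.radians(p["fovy"])/2)
    np.savez(f"last_{n}.npz",im=im,d=d,C=C,f=f,cx=p["cx"],cy=p["cy"])
    return im,d
def load(n): return np.load(f"last_{n}.npz")
def ray(L,u,v,z):
    r=L["C"][:3,:3]@np.array([(u-L["cx"])/L["f"],(v-L["cy"])/L["f"],1]); o=L["C"][:3,3]
    return o+r*(z-o[2])/r[2]
def pts(L):
    d=L["d"]; v,u=np.mgrid[:d.shape[0],:d.shape[1]]
    P=np.stack([(u-L["cx"])/L["f"]*d,(v-L["cy"])/L["f"]*d,d],-1)
    return P@L["C"][:3,:3].T+L["C"][:3,3]
def save(n,im,crop=None,s=1):
    if crop: im=im[crop[1]:crop[3],crop[0]:crop[2]]
    cv2.imwrite(f"pics/{n}.png",cv2.resize(im[...,::-1],None,fx=s,fy=s))
def tomove(dp,rot=None):
    "world shift -> tool units"
    s=state(); return R.from_rotvec(s["tool_rot"]).inv().apply(dp)/0.15
E
python3 - <<'E'
from h import *
a,_=look("top"); b,_=look("side")
save("top0",a,s=1.4); save("side0",b,s=1.4)
s=state(); print(s["position"],R.from_rotvec(s["tool_rot"]).as_matrix().round(3),s["wrist_force"],s["width"],s["t"])
for n in("top","side"):print(load(n)["C"].round(3),load(n)["f"])
print(camera_params("wrist"))
E
```

```text
pics
[ 0.27062347 -0.59045537  0.23031146] [[-0.001  0.417 -0.909]
 [ 0.002 -0.909 -0.417]
 [-1.    -0.002  0.   ]] [-0.11928148 -0.43785255 -0.30998168] 0.999465239505562 0.1
[[-0.024 -0.993  0.119  0.37 ]
 [-1.     0.024 -0.     0.074]
 [-0.003 -0.119 -0.993  1.173]
 [ 0.     0.     0.     1.   ]] 431.5032306724991
[[-0.939 -0.127  0.321  0.139]
 [-0.345  0.316 -0.884  1.159]
 [ 0.011 -0.94  -0.341  0.474]
 [ 0.     0.     0.     1.   ]] 495.79595556698604
{'fovy': 70.80275141026236, 'cx': 284.997174197212, 'cy': 209.2536452115744, 'T_tool_cam': array([[ 1.46687177e-04, -2.66561665e-01,  9.63817855e-01,
        -1.43297627e-01],
       [ 9.99999971e-01, -1.44793645e-04, -1.92239235e-04,
         8.06630447e-04],
       [ 1.90798311e-04,  9.63817855e-01,  2.66561636e-01,
        -6.63999815e-02],
       [ 0.00000000e+00,  0.00000000e+00,  0.00000000e+00,
         1.00000000e+00]])}
```

View pics/top0.png

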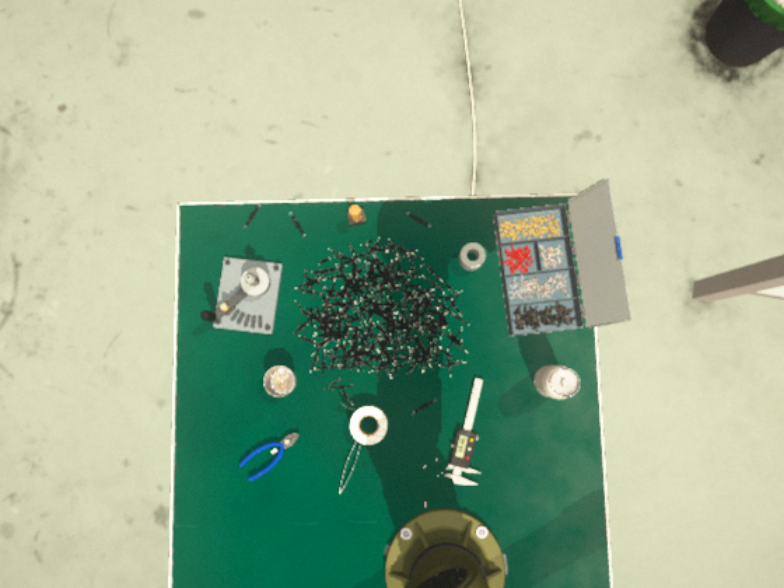

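View pics/side0.png

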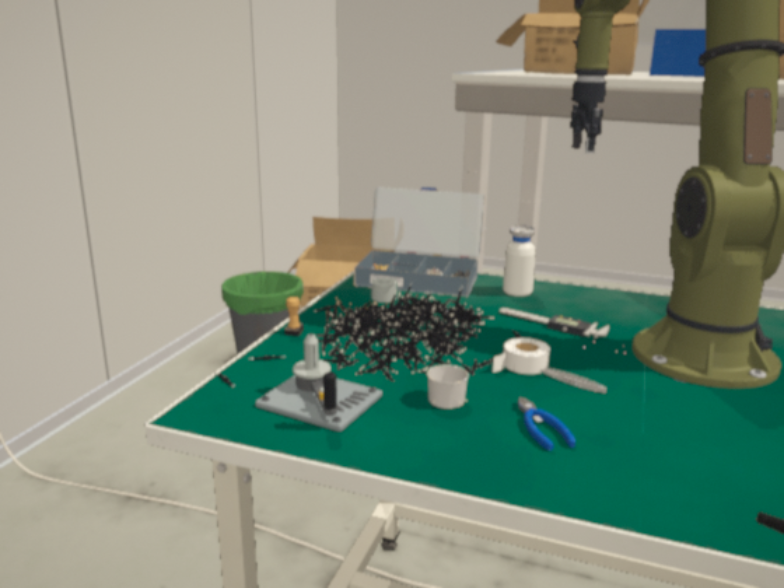

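The top view shows the spacer at about (337,183) raw, the fixture plate at about (177,211), and the knob at about (149,226). The side view shows the mandrel top at about (222,241) and the knob at about (235,278). Next I'll measure these.

Run:
```python
from h import *
L=load("top"); P=pts(L)
print("spacer rough",ray(L,337,183,.036))
# spacer: depth points
def box(c,r,z0,z1):
    m=(np.hypot(P[...,0]-c[0],P[...,1]-c[1])<r)&(P[...,2]>z0)&(P[...,2]<z1); return P[m]
c=ray(L,337,183,.036)
q=box(c,.045,.027,.05); 
print("spacer",len(q),q.mean(0),cv2.minEnclosingCircle(q[:,:2].astype(np.float32)))
c=ray(L,180,200,.09)
for z0,z1 in((.008,.014),(.034,.046),(.075,.1)):
    q=box(c,.15,z0,z1)
    if len(q): print(z0,len(q),q.mean(0),q.min(0),q.max(0))
im=L["im"]; save("fix0",im,(130,170,220,250),8)
for n,uv in dict(plateA=(159.5,183.5),B=(201.5,187),C=(196.5,238),D=(153,234)).items(): print(n,ray(L,*uv,.01).round(4))
print("knob",ray(L,149,226,.08)); S=load("side"); print("side mandrel",ray(S,222,241,.09),"knob",ray(S,235,268,.08))
# table objects
print("bottle",ray(L,400,272,.13),"cup",ray(L,200,272,.043))
```

```text
spacer rough [ 0.5804757  -0.07004191  0.036     ]
spacer 218 [ 0.58456633 -0.07036957  0.03549889] ((0.5846115350723267, -0.07032722979784012), 0.024837255477905273)
0.008 1367 [0.51902607 0.35018754 0.01052315] [0.4260152  0.19211735 0.00800361] [0.68324619 0.43150133 0.01399046]
0.034 363 [0.52496758 0.32174624 0.0397055 ] [0.4330327  0.19312462 0.03401354] [0.58548868 0.42649823 0.04595469]
0.075 85 [0.51596425 0.37742028 0.08305811] [0.47062638 0.33486213 0.07527368] [0.55340229 0.43363195 0.09559734]
plateA [0.5957 0.4123 0.01  ]
B [0.5832 0.2973 0.01  ]
C [0.4441 0.3109 0.01  ]
D [0.4577 0.4284 0.01  ]
knob [0.47299888 0.41745151 0.08      ]
side mandrel [0.53651918 0.35606373 0.09      ] knob [0.47270579 0.43609792 0.08      ]
bottle [ 0.34342119 -0.2004225   0.13      ] cup [0.35350201 0.29508482 0.043     ]
```

View pics/fix0.png

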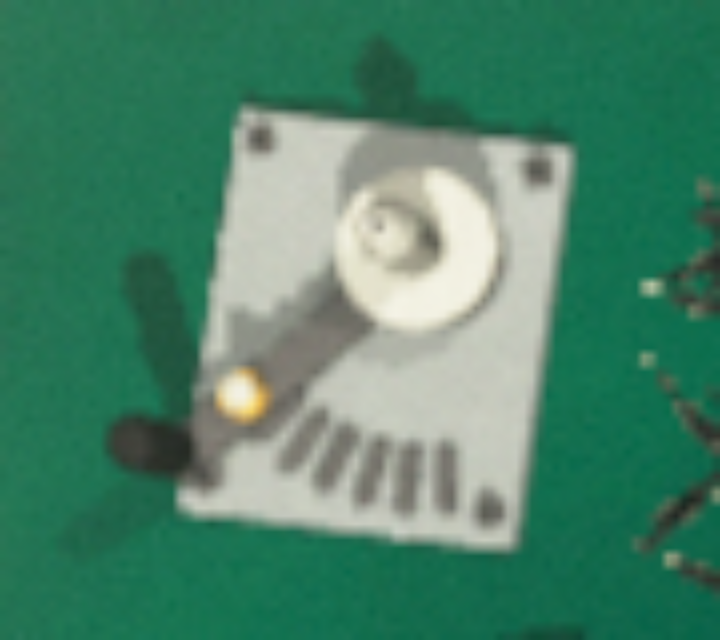

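```bash
cat >> h.py <<'E'
def plan(pos,ang):
    "tool-unit shift and turn from here to TCP pos, pointing down, jaws along world angle (deg)"
    s=state(); A=R.from_rotvec(s["tool_rot"]); a=np.radians(ang)
    y=np.array([np.cos(a),np.sin(a),0]); x=np.array([0,0,-1.])
    B=R.from_matrix(np.stack([x,y,np.cross(x,y)],1))
    print("shift",(A.inv().apply(np.array(pos)-s["position"])/.15).round(3),"turn",((A.inv()*B).as_rotvec()/np.pi).round(3))
E
python3 - <<'E'
from h import *
L=load("top")
f=ray(L,182.2,201,.04); print("flange",f, "mandrel top",ray(L,177.9,198.5,.09), "knobtop",ray(L,146.6,225,.08))
th=np.arctan2(.115,.0125)-np.pi/2; print("th",np.degrees(th))
c,s=np.cos(th),np.sin(th)
print("knob pred",f[:2]+np.array([[c,-s],[s,c]])@[-.077,.072])
plan((.585,-.070,.30),0)
E
```

```text
flange [0.54123614 0.34278139 0.04      ] mandrel top [0.54035306 0.34186473 0.09      ] knobtop [0.47569813 0.42359195 0.08      ]
th -6.203447901691832
knob pred [0.47246728 0.42268035]
shift [-0.461 -2.281 -3.351] turn [-0.363 -0.     0.001]
```

arm_command --moves '[[[-0.15,0,0,0,0,0,1],[-0.3,-0.1,-0.15,-0.04,0,0,1],[-0.45,-0.2,-0.3,-0.09,0,0,1],[-0.46,-0.3,-0.45,-0.14,0,0,1],[-0.46,-0.4,-0.6,-0.19,0,0,1],[-0.46,-0.5,-0.75,-0.24,0,0,1],[-0.46,-0.6,-0.88,-0.29,0,0,1],[-0.46,-0.68,-1,-0.34,0,0,1],[-0.46,-0.68,-1,-0.363,0,0,1]]]'

```text
t: 1.23
position: [0.3662, -0.4334, 0.3001]
tool_rot: [1.205, 1.213, -1.204]
wrist_force: [1.0, 0.5, -0.4]
width: 0.997
```

```bash
python3 -c "
from h import *
print(state()['position'],state()['wrist_force']);plan((.585,-.070,.30),0)"
```

```text
[ 0.36622704 -0.43344332  0.30011039] [ 0.97828519  0.48690983 -0.40882957]
shift [ 0.003  1.474 -2.414] turn [ 0.002 -0.    -0.   ]
```

arm_command --moves '[[[0,0.12,-0.2,0,0,0,1],[0,0.24,-0.4,0,0,0,1],[0,0.37,-0.6,0,0,0,1],[0,0.49,-0.8,0,0,0,1],[0,0.6,-1,0,0,0,1]]]'

```text
t: 1.85
position: [0.4551, -0.2845, 0.2999]
tool_rot: [1.21, 1.21, -1.21]
wrist_force: [0.2, 0.2, 0.3]
width: 1.003
```

arm_command --moves '[[[0,0.13,-0.2,0,0,0,1],[0,0.25,-0.4,0,0,0,1],[0,0.37,-0.6,0,0,0,1],[0,0.5,-0.8,0,0,0,1],[0,0.62,-1,0,0,0,1]]]'

```text
t: 2.48
position: [0.5481, -0.1348, 0.2999]
tool_rot: [1.209, 1.209, -1.21]
wrist_force: [0.8, 0.4, 0.6]
width: 1.003
```

arm_command --moves '[[[0.05,0.12,-0.2,0,0,0,1],[0.25,0.24,-0.4,0,0,0,1],[0.5,0.25,-0.41,0,0,0,1],[0.75,0.25,-0.41,0,0,0,1],[0.9,0.25,-0.41,0,0,0,1],[0.9,0.25,-0.41,0,0,0,1]]]'

```text
t: 3.22
position: [0.5837, -0.0742, 0.163]
tool_rot: [1.208, 1.213, -1.213]
wrist_force: [0.0, -0.6, 0.2]
width: 1.004
```

Run:
```python
from h import *
im,d=look("wrist"); save("w1",im)
L=load("wrist"); P=pts(L); m=(np.hypot(P[...,0]-.585,P[...,1]+.07)<.04)&(P[...,2]>.03)&(P[...,2]<.045)
q=P[m]; print(len(q)); 
if len(q)>20: print(q.mean(0),cv2.minEnclosingCircle(q[:,:2].astype(np.float32)))
print(state()["position"]); plan((.585,-.07,.16),0)
```

```text
1725
[ 0.58374506 -0.07093475  0.03646548] ((0.583841860294342, -0.071946881711483), 0.02518756128847599)
[ 0.5848916  -0.07428019  0.16475675]
shift [ 0.032  0.001 -0.029] turn [-0.    -0.     0.001]
```

View pics/w1.png

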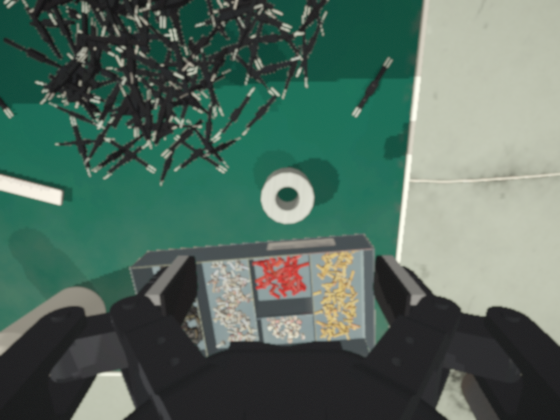

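Wrist view: spacer top ring at (288,196), clear of the connector pile and the box, so I'm descending.

arm_command --moves '[[[0.2,0,-0.025,0,0,0,1],[0.4,-0.005,-0.025,0,0,0,1],[0.6,-0.005,-0.025,0,0,0,1],[0.7,-0.005,-0.025,0,0,0,1],[0.8,-0.005,-0.025,0,0,0,1],[0.9,-0.005,-0.025,0,0,0,1],[0.98,-0.005,-0.025,0,0,0,1],[1.0,-0.005,-0.025,0,0,0,1]]]'

```text
t: 4.28
position: [0.5842, -0.0705, 0.0144]
tool_rot: [1.209, 1.21, -1.21]
wrist_force: [-0.1, -0.6, -0.2]
width: 1.001
```

arm_command --moves '[[[0.03,0,0,0,0,0,1],[0.06,0,0,0,0,0,1],[0.06,0,0,0,0,0,0.3],[0.06,0,0,0,0,0,0],[0.06,0,0,0,0,0,-0.5],[0.06,0,0,0,0,0,-1],[0.06,0,0,0,0,0,-1],[0.06,0,0,0,0,0,-1],[0.06,0,0,0,0,0,-1]]]'

```text
t: 5.4
position: [0.5853, -0.0706, 0.007]
tool_rot: [1.21, 1.208, -1.209]
wrist_force: [-0.4, 0.1, 5.2]
width: 0.571
```

arm_command --moves '[[[-0.1,0,0,0,0,0,-1],[-0.25,0,0,0,0,0,-1],[-0.45,0,0,0,0,0,-1],[-0.7,0,0,0,0,0,-1],[-0.9,0,0,0,0,0,-1],[-1,0,0,0,0,0,-1],[-1,0,-0.05,0,0,0,-1],[-1,-0.02,-0.2,0,0,0,-1],[-1,-0.05,-0.4,0,0,0,-1],[-1,-0.08,-0.6,0,0,0,-1],[-1,-0.1,-0.8,0,0,0,-1],[-1,-0.1,-0.9,0,0,0,-1]]]'

```text
t: 6.9
position: [0.568, 0.0684, 0.1551]
tool_rot: [1.206, 1.214, -1.208]
wrist_force: [0.2, -0.8, -1.6]
width: 0.571
```

arm_command --moves '[[[0,-0.01,-0.1,0,0,0,-1],[0,-0.03,-0.3,0,0,0,-1],[0,-0.05,-0.5,0,0,0,-1],[0,-0.08,-0.7,0,0,0,-1],[0,-0.1,-0.85,0,0,0,-1],[0,-0.1,-0.9,0,0,0,-1]]]'

```text
t: 7.65
position: [0.5542, 0.2009, 0.156]
tool_rot: [1.208, 1.211, -1.209]
wrist_force: [-0.2, -0.0, -1.2]
width: 0.575
```

Run:
```python
from h import *
im,d=look("wrist"); save("w2",im)
print(state()["position"],state()["width"],state()["wrist_force"]); plan((.541,.343,.157),0)
L=load("wrist")
P=pts(L)
for z0,z1 in((.036,.044),(.06,.087),(.087,.095)):
    m=(np.hypot(P[...,0]-.541,P[...,1]-.343)<.04)&(P[...,2]>z0)&(P[...,2]<z1); q=P[m]
    if len(q)>5: print(z0,len(q),q.mean(0),np.median(q,0),cv2.minEnclosingCircle(q[:,:2].astype(np.float32)))
```

```text
[0.55449264 0.20099389 0.15603877] 0.5727813052651028 [ 0.57893059  0.93591099 -1.44131624]
shift [-0.006 -0.089 -0.947] turn [ 0. -0.  0.]
0.036 2715 [0.54262964 0.33799266 0.0406813 ] [0.5438358  0.33685341 0.04070411] ((0.5420671701431274, 0.3436402380466461), 0.02695048414170742)
0.06 593 [0.54300374 0.33747026 0.07808103] [0.54326623 0.33673065 0.081477  ] ((0.5425453782081604, 0.34346187114715576), 0.01015195157378912)
0.087 217 [0.54231842 0.34020715 0.08967284] [0.54234595 0.34029743 0.08970223] ((0.5418176054954529, 0.342181921005249), 0.006782319396734238)
```

View pics/w2.png

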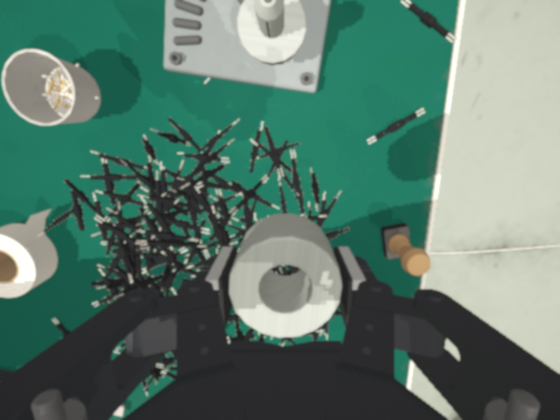

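Run:
```python
from h import *
L=load("wrist"); P=pts(L); p=np.array([.5545,.2010,.1560])
m=(np.hypot(P[...,0]-p[0],P[...,1]-p[1])<.0295)&(P[...,2]>.17)&(P[...,2]<.2); 
m&=(L["im"].mean(-1)>150)
q=P[m]; print(len(q),np.percentile(q[:,2],[5,50,95]))
z=np.percentile(q[:,2],60)
q=q[abs(q[:,2]-z)<.004]; print(cv2.minEnclosingCircle(q[:,:2].astype(np.float32)),q[:,:2].min(0),q[:,:2].max(0))
# bore: dark hole: inner radius
g=cv2.cvtColor(L["im"],cv2.COLOR_RGB2GRAY); save("c2",L["im"],(210,200,360,350),4)
```

```text
6874 [0.18449955 0.18552767 0.18651309]
((0.5535628795623779, 0.19953420758247375), 0.025043390691280365) [0.52935735 0.17496801] [0.5773894  0.22439309]
```

View pics/c2.png

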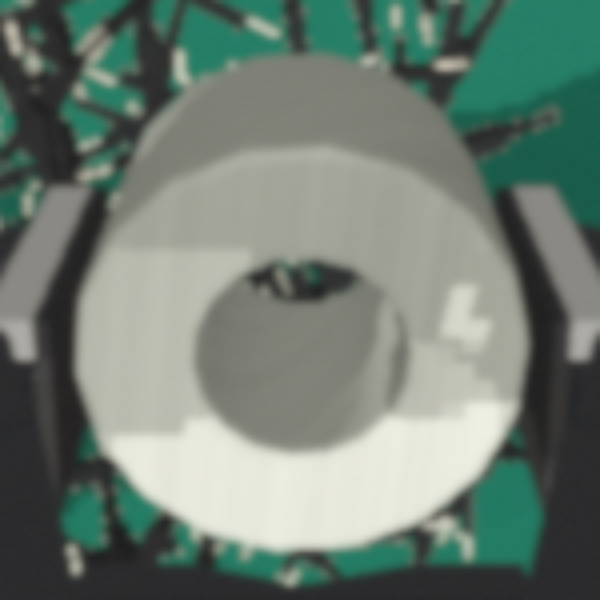

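The crop shows the ring gripped upright, bore centre near (286,288) raw. Its offset from the mandrel is (-11, +144) mm.

arm_command --moves '[[[0,-0.02,-0.15,0,0,0,-1],[0,-0.03,-0.4,0,0,0,-1],[0,-0.05,-0.65,0,0,0,-1],[0,-0.07,-0.85,0,0,0,-1],[0,-0.075,-0.958,0,0,0,-1],[0.15,-0.075,-0.958,0,0,0,-1],[0.3,-0.075,-0.958,0,0,0,-1],[0.4,-0.075,-0.958,0,0,0,-1],[0.4,-0.075,-0.958,0,0,0,-1]]]'

```text
t: 8.82
position: [0.5436, 0.3416, 0.0949]
tool_rot: [1.208, 1.208, -1.213]
wrist_force: [0.1, 0.8, -1.1]
width: 0.569
```

Run:
```python
from h import *
s=state(); print(s["position"],s["wrist_force"]); im,d=look("side"); save("s2",im,(150,180,310,320),4)
```

```text
[0.54359045 0.34156743 0.09491315] [ 0.06323579  0.80319909 -1.14978637]
```

View pics/s2.png

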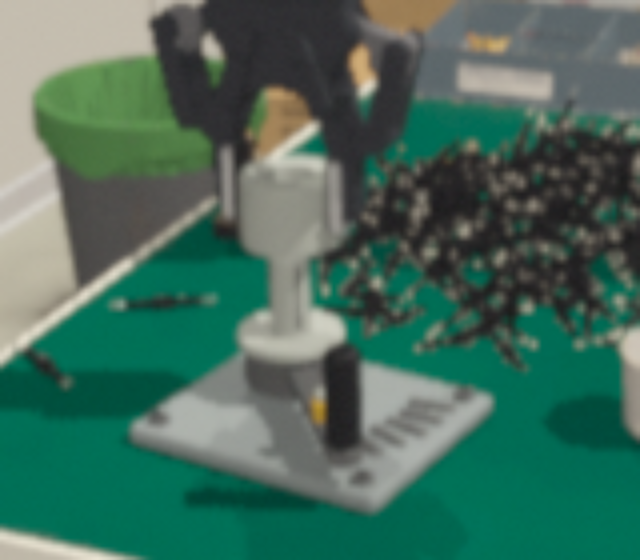

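The ring sits concentric above the cone, with its axis within about 1 mm in the side view. I'm lowering it in small steps and checking force.

arm_command --moves '[[[0.03,0,0,0,0,0,-1],[0.06,0,0,0,0,0,-1],[0.09,0,0,0,0,0,-1],[0.12,0,0,0,0,0,-1],[0.12,0,0,0,0,0,-1]]]'

```text
t: 9.5
position: [0.5435, 0.3437, 0.0779]
tool_rot: [1.21, 1.21, -1.209]
wrist_force: [1.1, 1.8, -2.6]
width: 0.57
```

arm_command --moves '[[[0.03,0,0,0,0,0,-1],[0.06,0,0,0,0,0,-1],[0.09,0,0,0,0,0,-1],[0.12,0,0,0,0,0,-1],[0.15,0,0,0,0,0,-1],[0.18,0,0,0,0,0,-1],[0.19,0,0,0,0,0,-1],[0.2,0,0,0,0,0,-1],[0.2,0,0,0,0,0,-1]]]'

```text
t: 10.62
position: [0.5436, 0.3438, 0.0484]
tool_rot: [1.21, 1.21, -1.209]
wrist_force: [0.0, 6.5, -0.5]
width: 0.572
```

arm_command --moves '[[[0.007,0,-0.004,0,0,0,-1],[0.013,0,-0.006,0,0,0,-1],[0.02,0,-0.006,0,0,0,-1],[0.02,0,-0.006,0,0,0,-1]]]'

```text
t: 11.12
position: [0.5437, 0.3438, 0.047]
tool_rot: [1.209, 1.208, -1.21]
wrist_force: [-3.3, 1.2, 12.3]
width: 0.574
```

Seating contact, 12 N. I'm releasing and rising.

arm_command --moves '[[[-0.01,0,0,0,0,0,0.4],[-0.01,0,0,0,0,0,0.7],[-0.01,0,0,0,0,0,1],[-0.01,0,0,0,0,0,1],[-0.01,0,0,0,0,0,1],[-0.1,0,0,0,0,0,1],[-0.25,0,0,0,0,0,1],[-0.45,0,0,0,0,0,1],[-0.65,0,0,0,0,0,1],[-0.85,0,0,0,0,0,1],[-0.9,0.2,0.3,0,0,0,1],[-0.9,0.2,0.5,0,0,0,1],[-0.9,0,0.7,0,0,0,1],[-0.9,-0.2,0.7,0,0,0,1],[-0.9,-0.3,0.7,0,0,0,1]]]'

```text
t: 13.0
position: [0.4978, 0.2396, 0.1821]
tool_rot: [1.21, 1.207, -1.207]
wrist_force: [-0.7, 1.0, -0.2]
width: 1.001
```

Run:
```python
from h import *
im,d=look("wrist"); save("w3",im); look("side"); look("top")
print(state()["position"])
for n in("wrist","top"):
    P=pts(load(n))
    m=(np.hypot(P[...,0]-.542,P[...,1]-.3435)<.03)&(P[...,2]>.06)&(P[...,2]<.083); q=P[m]
    print(n,len(q),np.percentile(q[:,2],[5,50,95]),cv2.minEnclosingCircle(q[:,:2].astype(np.float32)))
    m=(np.hypot(P[...,0]-.474,P[...,1]-.423)<.03)&(P[...,2]>.074)&(P[...,2]<.086); q=P[m]
    print(" knob",len(q)); 
    if len(q)>5: print(np.median(q,0),cv2.minEnclosingCircle(q[:,:2].astype(np.float32)))
save("s3",load("side")["im"],(150,180,310,320),4)
```

```text
[0.49892491 0.2397728  0.18153786]
wrist 2959 [0.07099988 0.07661563 0.07819116] ((0.5424286723136902, 0.34224259853363037), 0.024992726743221283)
 knob 0Traceback (most recent call last):
  File "<stdin>", line 7, in <module>
    return _quantile_unchecked(
        a, q, axis, out, overwrite_input, method, keepdims, weights)
    return _ureduce(a,
                    func=_quantile_ureduce_func,
    ...<5 lines>...
                    overwrite_input=overwrite_input,
                    method=method)
    r = func(a, **kwargs)
    result = _quantile(arr,
                       quantiles=q,
    ...<2 lines>...
                       out=out,
                       weights=wgt)
    slices_having_nans = np.isnan(arr[-1, ...])
                                  ~~~^^^^^^^^^
IndexError: index -1 is out of bounds for axis 0 with size 0
```

View pics/w3.png

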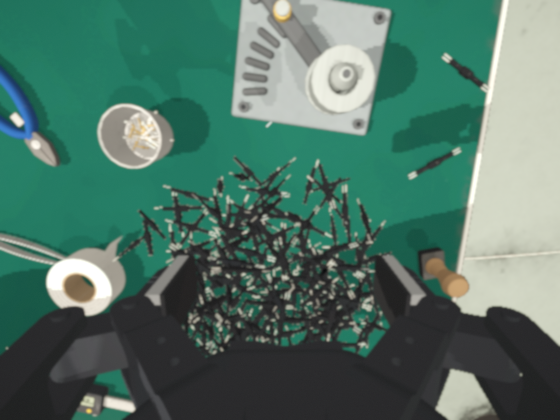

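Wrist view: the ring is on the mandrel at (341,78), with its top at z 0.0766, which means seated; cup and stamp are untouched. Now I'll hover over the knob.

Run:
```python
from h import *
plan((.473,.423,.16),56)
```

```text
shift [ 0.143 -0.172 -1.222] turn [-0.311  0.    -0.001]
```

arm_command --moves '[[[0,-0.03,-0.15,-0.05,0,0,1],[0,-0.06,-0.35,-0.1,0,0,1],[0,-0.09,-0.55,-0.15,0,0,1],[0,-0.12,-0.75,-0.2,0,0,1],[0,-0.15,-0.9,-0.25,0,0,1],[0,-0.17,-1,-0.29,0,0,1],[0,-0.17,-1,-0.311,0,0,1],[0,-0.17,-1,-0.311,0,0,1]]]'

```text
t: 14.15
position: [0.474, 0.3897, 0.1801]
tool_rot: [0.467, 1.521, -0.466]
wrist_force: [0.3, -0.6, -0.4]
width: 1.002
```

Run:
```python
from h import *
im,d=look("wrist"); save("w4",im)
print(state()["position"],state()["wrist_force"]); plan((.473,.423,.16),56)
P=pts(load("wrist"))
m=(np.hypot(P[...,0]-.474,P[...,1]-.423)<.03)&(P[...,2]>.075)&(P[...,2]<.086); q=P[m]
print(" knob",len(q)); 
if len(q)>5: print(np.median(q,0),cv2.minEnclosingCircle(q[:,:2].astype(np.float32)))
m=(np.hypot(P[...,0]-.542,P[...,1]-.3435)<.03)&(P[...,2]>.06)&(P[...,2]<.083); q=P[m]
print(len(q),np.percentile(q[:,2],[5,50,95]),cv2.minEnclosingCircle(q[:,:2].astype(np.float32)))
```

```text
[0.47400543 0.38934941 0.18010451] [-0.05698728  0.72711138 -0.29108666]
shift [ 0.134  0.182 -0.131] turn [-0.001 -0.    -0.   ]
 knob 331
[0.47534384 0.42559094 0.07990259] ((0.47641196846961975, 0.42549440264701843), 0.008849105797708035)
1966 [0.0646143  0.07649172 0.07819988] ((0.5426456928253174, 0.3425522446632385), 0.02531595155596733)
```

View pics/w4.png

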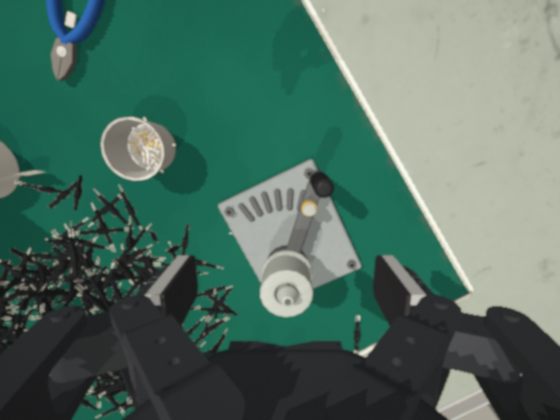

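Wrist view: knob at (321,184), brass pawl at (308,208), lever at rest. I'm moving over the knob, then down.

Run:
```python
from h import *
plan((.4765,.4265,.043),56)
```

```text
shift [ 0.914  0.214 -0.125] turn [-0.001 -0.    -0.   ]
```

arm_command --moves '[[[0,0.1,-0.06,0,0,0,1],[0,0.214,-0.125,0,0,0,1],[0.1,0.214,-0.125,0,0,0,1],[0.3,0.214,-0.125,0,0,0,1],[0.5,0.214,-0.125,0,0,0,1],[0.65,0.214,-0.125,0,0,0,1],[0.8,0.214,-0.125,0,0,0,1],[0.9,0.214,-0.125,0,0,0,1],[0.91,0.214,-0.125,0,0,0,1],[0.91,0.214,-0.125,0,0,0,1]]]'

```text
t: 15.45
position: [0.4759, 0.4267, 0.0444]
tool_rot: [0.466, 1.52, -0.465]
wrist_force: [0.4, -0.1, 0.5]
width: 0.998
```

arm_command --moves '[[[0,0,0,0,0,0,0.3],[0,0,0,0,0,0,0],[0,0,0,0,0,0,-0.3],[0,0,0,0,0,0,-1],[0,0,0,0,0,0,-1],[0,0,0,0,0,0,-1],[0,0,0,0,0,0,-1],[0,0,0,0,0,0,-1]]]'

```text
t: 16.45
position: [0.4764, 0.4272, 0.0443]
tool_rot: [0.467, 1.519, -0.463]
wrist_force: [3.1, 4.7, 0.3]
width: 0.189
```

Run:
```python
from h import *
s=state(); print(s["position"],s["wrist_force"],s["moment"],s["width"])
M=np.array([.5435,.344]); r=s["position"][:2]-M; print(np.hypot(*r),np.degrees(np.arctan2(r[1],r[0])))
```

```text
[0.47640318 0.42716941 0.04433645] [3.14600797 4.68055976 0.30778202] [ 0.87597177 -0.69056437  0.03334017] 0.18921572614035428
0.10686035093617606 128.89481316565542
```

Run:
```python
from h import *
s=state(); A=R.from_rotvec(s["tool_rot"]); f=np.radians(129.7)
u=lambda t:.105*np.array([np.cos(f+t),np.sin(f+t),0])
for t in np.arange(.03,.52,.04): print(round(t,2),(A.inv().apply(u(t)-u(0))/.15).round(3))
np.save("p0.npy",s["position"])
```

```text
0.03 [-0.    -0.02  -0.006]
0.07 [-0.    -0.047 -0.012]
0.11 [-0.    -0.075 -0.017]
0.15 [-0.    -0.103 -0.022]
0.19 [-0.    -0.13  -0.025]
0.23 [-0.    -0.158 -0.027]
0.27 [-0.001 -0.186 -0.028]
0.31 [-0.001 -0.214 -0.028]
0.35 [-0.001 -0.242 -0.026]
0.39 [-0.001 -0.27  -0.024]
0.43 [-0.001 -0.298 -0.02 ]
0.47 [-0.001 -0.326 -0.016]
0.51 [-0.001 -0.353 -0.01 ]
```

First to about 0.34 (second gap), then check.

arm_command --moves '[[[0,-0.02,-0.006,0,0,0,-1],[0,-0.047,-0.012,0,0,0,-1],[0,-0.075,-0.017,0,0,0,-1],[0,-0.103,-0.022,0,0,0,-1],[0,-0.13,-0.025,0,0,0,-1],[0,-0.158,-0.027,0,0,0,-1],[0,-0.186,-0.028,0,0,0,-1],[0,-0.214,-0.028,0,0,0,-1],[0,-0.235,-0.026,0,0,0,-1],[0,-0.235,-0.026,0,0,0,-1]]]'

```text
t: 17.7
position: [0.4527, 0.4, 0.0442]
tool_rot: [0.467, 1.52, -0.464]
wrist_force: [2.6, 5.2, 1.7]
width: 0.191
```

Run:
```python
from h import *
s=state(); A=R.from_rotvec(s["tool_rot"]); p0=np.load("p0.npy"); print(s["position"],A.inv().apply(s["wrist_force"]),s["width"])
f=np.radians(129.7); u=lambda t:.105*np.array([np.cos(f+t),np.sin(f+t),0])
r=s["position"]-(p0-u(0)); th=np.arctan2(r[1],r[0])-f; print("theta",th,"radius",np.hypot(*r[:2]),"chord theta",2*np.arcsin(np.linalg.norm(s["position"]-p0)/.21))
for t in (th+.04,th+.08,th+.12,.51): print((A.inv().apply(p0-u(0)+u(t)-s["position"])/.15).round(3))
```

```text
[0.45273347 0.39999964 0.04424847] [-1.7152373   5.7285093  -0.73317568] 0.1905505284805637
theta 0.34420959810766627 radius 0.10539738213106514 chord theta 0.34488907124858276
[-0.001 -0.028  0.005]
[-0.001 -0.056  0.008]
[-0.001 -0.083  0.013]
[-0.001 -0.115  0.019]
```

arm_command --moves '[[[0,-0.028,0.004,0,0,0,-1],[0,-0.056,0.008,0,0,0,-1],[0,-0.083,0.013,0,0,0,-1],[0,-0.1,0.016,0,0,0,-1],[0,-0.115,0.019,0,0,0,-1],[0,-0.115,0.019,0,0,0,-1],[0,-0.115,0.019,0,0,0,-1]]]'

```text
t: 18.58
position: [0.445, 0.3843, 0.0442]
tool_rot: [0.466, 1.521, -0.464]
wrist_force: [0.7, 5.8, 3.9]
width: 0.194
```

Run:
```python
from h import *
s=state(); A=R.from_rotvec(s["tool_rot"]); p0=np.load("p0.npy"); print(s["t"],s["position"],A.inv().apply(s["wrist_force"]),s["width"])
f=np.radians(129.7); u=lambda t:.105*np.array([np.cos(f+t),np.sin(f+t),0])
r=s["position"]-(p0-u(0)); print("theta",np.arctan2(r[1],r[0])-f,"radius",np.hypot(*r[:2]))
a,_=look("side"); b,_=look("top"); 
x=cv2.resize(a[180:320,150:350],None,fx=3,fy=3); y=cv2.resize(b[150:320,120:250],(int(130*420/170),420))
save("fin",np.hstack([x[:420],y])[:,:,:],s=.85)
w,_=look("wrist"); P=pts(load("wrist"))
m=(np.hypot(P[...,0]-.5426,P[...,1]-.3428)<.028)&(P[...,2]>.06)&(P[...,2]<.083); q=P[m]
if len(q): print("ring top",len(q),np.percentile(q[:,2],[5,50,95]))
```

```text
18.575 [0.44498713 0.3842937  0.04417673] [-3.89639114  5.18275444 -2.61948733] 0.19402561421790376
theta 0.5104459097270593 radius 0.10553144759259114
```

View pics/fin.png

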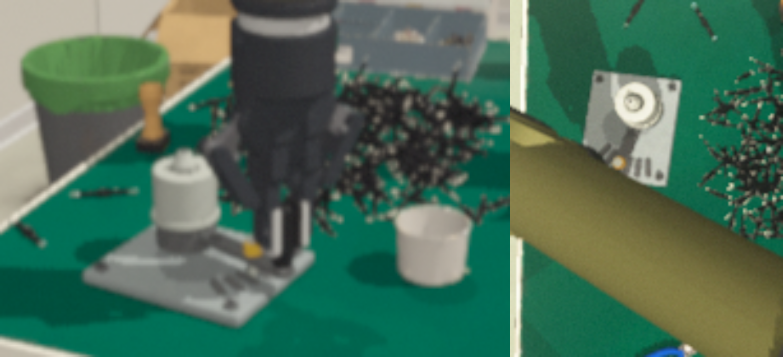

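The final view shows the ring down on the flange, the knob in the jaws with the lever swung round, and the cup and stamp standing. The lever angle is 0.51 with about 5 N of push, which matches the spring in a gap.

```bash
python3 -c "
from h import *
print(robot.hand_in())"
```

```text
the job is handed in; nothing more can be done
None
```

The spacer ring is seated on the flange and released. The lever is held by its knob at the third click, and the job was handed in at about 18.7 s.

- **Ring:** I lowered it until it touched the flange at about 12 N. After release, two wrist views put its top at z = 0.0765 m, against 0.076 m expected.
- **Lever:** It reads 0.510 rad from the tool position, against 0.51 for the third gap. The push on the knob is about 5 N, which matches the spring, and the jaws are still closed on the knob. The angle is relative to where I gripped the knob, which I took as the rest stop.
- **Other items:** The cup and stamp look untouched in the last pictures. The bottle wasn't in them, but nothing touched it on the way.
- **Checks that fell short:** In the last wrist frame the ring was out of view, so the final check of the ring was by the side and top pictures only. The top camera's depth check after release also found no ring points, because the arm was in the way.

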